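Scan the soup tub at the takeaway pass

TASK

Pick up the label scanner from its rubber mat and scan the label on the lid of the tall round soup tub: hold the scanner level, its window looking straight down at the middle of the label from about 5 to 6 cm above it, steady for two seconds. Then set the scanner down (do not drop it) along the middle of its mat, standing as it stood before. Do not scan the oblong meal box, and leave both containers where they are.

Things in the scene. Friction and masses are not known exactly. Their poses are not given: they have to be found in the camera images.
- scanner: Loose bridge-shaped hand scanner, 215 x 64 x 62 mm, 240 g. Origin: middle of its underside; x along it to the head, z up. Grip the level white handle, 30 mm wide, 28 high, at x -65 to 62, z 34 to 62 mm, open below, by its middle (x 0, z 48), closing along y. White head (green lamp on top) at +x: its window, x = 85, y = 0, z = 0 mm, looks along -z. Grey battery end at -x. Both ends stand on z = 0.
- mat: Thin black rubber mat fixed to the counter, 270 mm (x) by 130 mm (y), 4 mm thick. Origin: centre of its underside, on the counter; x along its length. At the start the scanner stands along it, near its middle, head towards +x of the mat.
- soup_label (a point): Centre of the white striped label, 44 by 60 mm, in the middle of the lid of the tall round soup tub (cardboard, 110 mm high, 115 mm across the lid, about 0.6 kg, loose). The point lies on top of the lid, 111 mm above the counter; z up. This is the label to scan.
- box_label (a point): Centre of a like label in the middle of the lid of the low oblong meal box (cardboard, 122 by 180 mm, 50 mm high, about 0.6 kg, loose). The point lies on top of the lid, 51 mm above the counter; z up, y along the box's long side. Not to be scanned.
There are look-alikes about, which are no part of the job. There is more than one size of the scanner; the one meant has the size given above.

How it is judged:
On the way:
1. the held scanner is level (within 12 degrees) and still, its window 20 to 100 mm above the soup tub's label and aimed within 18 mm of the label's centre, for 1 s (x of soup_label in the frame of scanner between 0.067 and 0.103 m and y of soup_label in the frame of scanner between -0.018 and 0.018 m and z of soup_label in the frame of scanner between -0.1 and -0.02 m and linear speed of scanner below 0.03 m/s and angular speed of scanner below 0.2 rad/s and angle between scanner's own z axis and vertical below 0.21 rad and contact force between the fingers and scanner above 1 N), for 1 s.
At the end, for the whole second after the job is handed in: The scanner stands upright and at rest on its mat, its middle within 35 mm of the mat's middle and lying along the mat within 20 degrees (either way round), released; both containers are within 30 mm of where they stood (horizontal distance between scanner and mat below 0.035 m and z of scanner in the frame of mat between 0.001 and 0.009 m and angle between scanner's own z axis and vertical below 0.1 rad and angle between the x axis of scanner and the x axis of mat, either way round below 0.35 rad and linear speed of scanner below 0.03 m/s and angular speed of scanner below 0.2 rad/s and distance of each of soup_label, box_label from where it was at the start of the episode below 0.03 m); the robot touches nothing.
It fails at once if the soup tub or the meal box is moved by more than 30 mm (distance of any of soup_label, box_label from where it was at the start of the episode above 0.03 m).
It fails at once if the meal box's label is scanned (held scanner halted level with its window within 15 mm of that label's centre line and 20 to 100 mm above it) (x of box_label in the frame of scanner between 0.07 and 0.1 m and y of box_label in the frame of scanner between -0.015 and 0.015 m and z of box_label in the frame of scanner between -0.1 and -0.02 m and angle between scanner's own z axis and vertical below 0.21 rad and linear speed of scanner below 0.02 m/s and contact force between the fingers and scanner above 1 N).
It fails at once if the scanner is dropped (it falls freely at over 0.6 m/s, about 20 mm) (linear speed of scanner above 0.6 m/s and contact force between scanner and anything else below 0.02 N).
It also fails if it takes over 58 s, if anything falls off the work surface, if the arm or the gripper's body presses on something with over 40 N, if the wrist force passes 120 N, or if a joint passes its speed limit or range.

ROBOT

A 6-joint arm with a two-finger parallel gripper is mounted at the origin on the work surface. World frame = base frame: x ahead of the robot, y to its left, z up, the work surface at z = 0. Lengths are in m, angles in rad, forces in N, time in s.
With the tool pointing down it reaches from about 0.375 to 0.975 m from the base axis. Payload 3.8 kg.
Tool frame: the origin (TCP) lies on the centre line of the jaws, within the pads' length; the fingertips stand 22 mm ahead of it and the grasp point (between the pads) lies 3 mm ahead of it; x points along the fingers, y is the direction in which the jaws open and shut, and the axes are right-handed (so a half turn about x gives the same grasp; the last joint's range is limited). The gripper opens to 85 mm and grips with 20 to 120 N. Pads are 22 mm wide; open, the fingers measure 114 mm over their backs; the gripper's body (76 mm by 85 mm) begins 54 mm behind the grasp point. The pads swing forward as they close: fully open they stand 13 mm farther back than shut.
Start: joints at [1.156, 0.264, 1.604, -0, 1.274, -0.037], TCP at [0.249, 0.627, 0.222] pointing down, gripper open.
Joint ranges: [-2.63, 2.63], [-0.94, 2.18], [0.31, 2.57], [-1.31, 4.45], [0, 2.66], [-2.55, 2.55]. Speed limits (rad/s): [2.57, 2.57, 3.14, 3.14, 3.14, 3.14].

INTERFACE

Orientations are given as a rotation vector (axis times angle).
In Python, from workcell import monitor, eyes, finish_job gives the robot as it stands. The module is installed in compiled form; this text tells all that it offers.
- The arm moves only by the tool play_rows, never from a script. Its argument "deltas" is a list of rows, each an object of numbers: "wx", "wy", "wz": the turn, a rotation vector about the world's x, y, z in degrees; "x", "y", "z": the shift along the world's x, y, z in mm; "fingers": the closure, from -1 (fully open) to 1 (shut), so that 0 is half open. A call has 1 to 20 rows; each row is the pose to reach, as a shift and turn from the pose commanded when the call began; what a row does not reach only later rows make up. A row lasts 1/8 s, in which the tool goes at most 62.5 mm and 10.7 degrees, less where a joint would pass 70% of its speed; a pose out of reach is approached as far as the arm can. A call with a gripper value outside its range is refused whole. The fingers move at their own pace and stop on an object; "grip_force" is the grip in N (left out, the last holds). Time passes only in rows, so rows that repeat a pose let the fingers close. It gives the time, the measured TCP pose, the force and the opening at its end, in the units of the state.
- monitor.read_state(): the state, without advancing time (a new reading comes with each control period).
- eyes.read_camera(name): name is "scene" or "top" or "wrist"; returns a dict with "frame" (400x640x3 uint8, red, green, blue), "depth" (400x640 float32, m along the optical axis (not along the pixel's ray), 0 where there is no reading), "K" (3x3 intrinsics, pixels), "view" (4x4, takes a point from world to camera coordinates); the wrist camera has in their place "tool_from_camera" (4x4, takes a point from camera to tool coordinates, whose origin is the TCP and whose axes are the tool frame's). Camera axes: x right, y down, z forward; pixel columns grow to the right and rows downward; lengths in m; the calibration is good to about 2 mm. The wrist camera is an equidistant fisheye: a pixel r from the principal point sees the ray r / f radians off the axis. A picture is of the moment at which its call begins: read the wrist's pose just before it.
- finish_job(): hands the job in, once; it reports no verdict.
The state is a dict: "time": time; "q": joint angles; "joint_vel": joint speeds; "joint_torque": joint torques, N m; "tool_pos": TCP position; "tcp_rot": TCP orientation; "wrist_force": force on the tool from outside, world axes, zero at the start; "torque": the same for the moment, N m; "width": opening from 0.0 (shut) to 1.0 (fully open).
Only numpy, scipy, OpenCV 4.12 (cv2) and the standard library are available. Lean on these libraries where they do the work, as an engineer would, in place of code of your own. Each camera call takes 0.05 s, during which the arm holds its last target.

## Working session

There is one attempt and no reset: what is moved stays moved. The work goes in short steps, Python scripts to look and compute and a tool call to move; the robot and the scene stay as the last step left them, time stands still between calls to the robot, and variables do not carry over. Pictures are saved under pics/ and viewed, and the job is handed in when it is done.

Besides the shell and the picture viewer there is one more tool, called after ">>>" in YAML: its name, and indented under it one key for each argument. play_rows: Moves the arm, as the interface text tells. Its arguments: {"type":"object","properties":{"deltas":{"type":"array"},"grip_force":{"type":"number"}},"required":["deltas"]}

```bash
mkdir -p pics; cat > h.py <<'E'
import numpy as np, cv2
from workcell import monitor, eyes, finish_job
def grab(n,tag):
    st=monitor.read_state(); c=eyes.read_camera(n)
    cv2.imwrite(f'pics/{tag}.png',c['frame'][:,:,::-1])
    np.savez(f'pics/{tag}.npz',pos=st['tool_pos'],rot=st['tcp_rot'],**c)
    return c
def pw(c,u,v,d=None,z=None):
    K=c['K'];V=np.linalg.inv(c['view'])
    r=np.array([(u-K[0,2])/K[0,0],(v-K[1,2])/K[1,1],1.])
    if d is not None: return V[:3,:3]@(r*d)+V[:3,3]
    w=V[:3,:3]@r; return V[:3,3]+w*(z-V[2,3])/w[2]
def cloud(c):
    h,w=c['depth'].shape;u,v=np.meshgrid(np.arange(w),np.arange(h))
    K=c['K'];V=np.linalg.inv(c['view']);d=c['depth']
    p=np.stack([(u-K[0,2])/K[0,0]*d,(v-K[1,2])/K[1,1]*d,d],-1)
    return p@V[:3,:3].T+V[:3,3]
E
python3 - <<'E'
from h import *
for n in('scene','top','wrist'):
    c=grab(n,n+'0'); print(n,c['K'].round(1).tolist())
print(monitor.read_state())
E
```

```text
scene [[377.1, 0.0, 315.1], [0.0, 377.1, 199.3], [0.0, 0.0, 1.0]]
top [[419.1, 0.0, 316.2], [0.0, 419.1, 202.4], [0.0, 0.0, 1.0]]
wrist [[309.7, 0.0, 321.2], [0.0, 309.7, 197.1], [0.0, 0.0, 1.0]]
{'time': 0.15, 'q': array([ 1.15612507e+00,  2.64621037e-01,  1.60508227e+00, -1.67659764e-05,
        1.27369352e+00, -3.69008638e-02]), 'joint_vel': array([ 0.00010279, -0.00135411, -0.00272433, -0.00047126, -0.00017594,
        0.00170014]), 'joint_torque': array([-2.38384894e-05, -5.15905809e+01, -3.67960846e+01, -1.48502031e-04,
        8.10098718e-03,  1.56426654e-05]), 'tool_pos': array([0.24874154, 0.62685909, 0.22050859]), 'tcp_rot': array([ 0.29500206,  1.55079001, -0.29778344]), 'wrist_force': array([-0.09747291,  1.0929598 ,  0.85617034]), 'torque': array([-0.02674137,  0.05108867,  0.02511046]), 'width': 0.9973011618332606}
```

View pics/scene0.png

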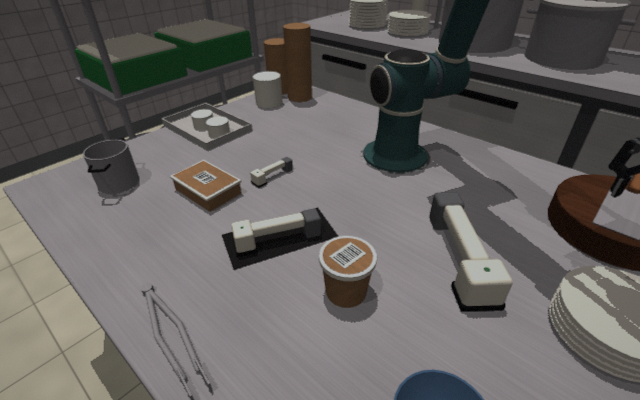

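View pics/top0.png

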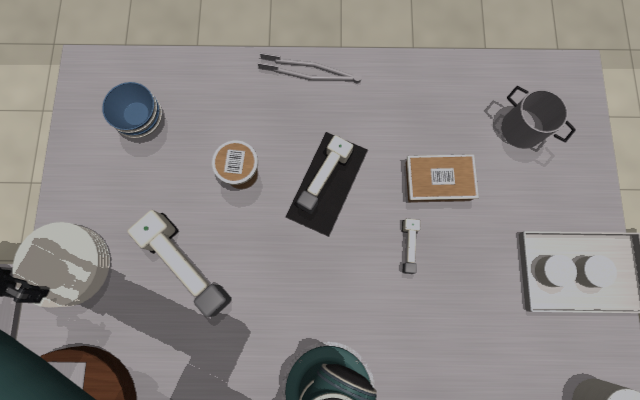

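View pics/wrist0.png

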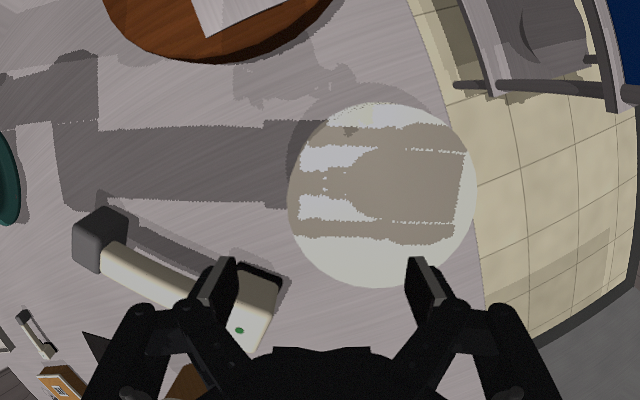

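Candidates in the top view are a large scanner at (180,263), a medium one on the black mat at (325,172) and a small one at (411,246). For the labels, the round tub's is at (234,161) and the oblong box's at (443,177). By the description I choose the medium scanner on the mat and the round tub's label. Next I measure them and check a crop.

```bash
python3 - <<'E'
from h import *
c=dict(np.load('pics/top0.npz')); P=cloud(c); f=c['frame'].astype(int)
sub=(slice(125,240),slice(280,372)); Z=P[...,2]
def rect(m,lbl,off=(0,0)):
    p=P[m][:,:2]; r=cv2.minAreaRect((p*1000).astype(np.float32)); print(lbl,m.sum(),np.round(r[0],1),np.round(r[1],1),round(r[2],1),'z',np.median(P[m][:,2]).round(4)); return r
M=np.zeros(Z.shape,bool);M[sub]=1
print('counter z',np.median(Z[60:100,400:450]))
sc=M&(Z>0.02); rect(sc,'scanner z>.02')
hi=M&(Z>0.05); rect(hi,'scanner z>.05')
bl=M&(f.max(-1)<45)&(Z<.015); 
m=((bl|sc)*255).astype(np.uint8); m=cv2.morphologyEx(m,cv2.MORPH_OPEN,np.ones((3,3)))
cn=max(cv2.findContours(m,0,1)[0],key=cv2.contourArea)
q=np.array([pw(c,u,v,z=.004)[:2] for u,v in cn[:,0]]); r=cv2.minAreaRect((q*1000).astype(np.float32));print('mat',r)
# white handle / head
wh=hi&(f.min(-1)>120); rect(wh,'white')
dk=hi&(f.max(-1)<110); rect(dk,'dark')
# other scanners
for s,n in(((slice(200,325),slice(120,240)),'big'),((slice(212,280),slice(395,425)),'small')):
    B=np.zeros_like(M);B[s]=1; rect(B&(Z>.015),n)
# labels
for s,n,z in(((slice(138,190),slice(208,262)),'tub',.111),((slice(150,204),slice(400,482)),'box',.051)):
    B=np.zeros_like(M);B[s]=1; t=B&(abs(Z-z)<.012); rr=rect(t,n+' lid')
    pp=P[t][:,:2]; print(cv2.minEnclosingCircle((pp*1000).astype(np.float32)))
    sat=f.max(-1)-f.min(-1)
    lb=(t&(sat<40)).astype(np.uint8); k,L,S,C=cv2.connectedComponentsWithStats(lb)
    for i in range(1,k):
        if S[i,4]>40: print(n,'cc',S[i],C[i].round(1),pw(c,*C[i],z=z).round(4))
im=cv2.resize(c['frame'][120:245,200:385,::-1],None,fx=4,fy=4,interpolation=2);cv2.imwrite('pics/crop0.png',im)
E
```

```text
counter z -0.0002309453234125014
scanner z>.02 1343 [446.9  35.5] [108.7 415.5] 77.0 z 0.0649
scanner z>.05 1247 [446.9  35.6] [108.5 415.6] 77.0 z 0.0652
mat ((535.6890258789062, 7.4655914306640625), (127.81405639648438, 269.32574462890625), 66.46014404296875)
white 887 [444.6  26. ] [ 87.3 415.8] 77.2 z 0.0658
dark 201 [439.6  37.3] [108.5 400.7] 77.0 z 0.0609
big 3324 [266.7 288.2] [494.2 169.2] 63.5 z 0.0869
small 616 [ 293.3 -132.4] [118.9 324.7] 40.8 z 0.0399
tub lid 1591 [556.  242.5] [113.7 113. ] 47.2 z 0.111
((557.128173828125, 242.50823974609375), 58.25841522216797)
tub cc [212 141  46  44 462] [236.2 164.3] [0.5491 0.238  0.111 ]
tub cc [224 149  21  25 427] [234.  161.1] [0.5574 0.2438 0.111 ]
box lid 3028 [ 541.4 -296.9] [123.4 181.4] 2.0 z 0.0501
((541.482421875, -295.873291015625), 106.68279266357422)
box cc [407 154  72  46 624] [440.9 179.3] [ 0.5327 -0.2923  0.051 ]
box cc [431 168  24  17 397] [442.4 176. ] [ 0.5417 -0.2968  0.051 ]
```

View pics/crop0.png

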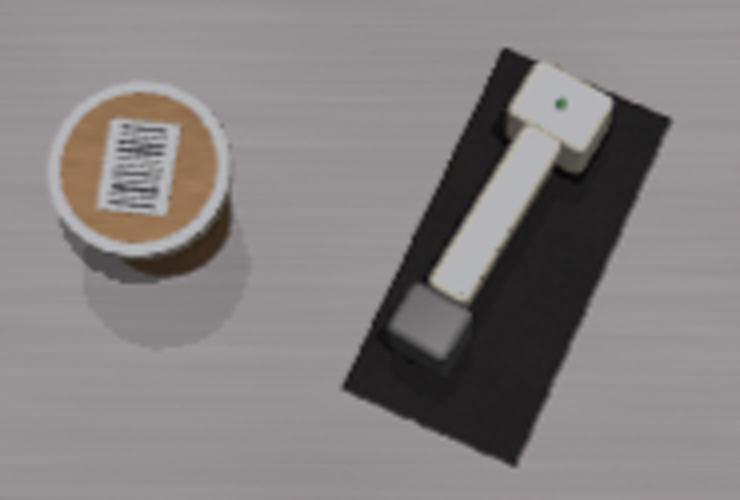

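The crop shows the tub label at crop (138,166), the scanner head with its green lamp at (560,103) and the grey end at (432,322). The scanner stands slightly turned on the mat. Next I get the scanner axis by casting pixels onto its top plane.

```bash
python3 - <<'E'
from h import *
from scipy.spatial.transform import Rotation as R
c=dict(np.load('pics/top0.npz')); P=cloud(c); f=c['frame'].astype(int);Z=P[...,2]
M=np.zeros(Z.shape,bool);M[125:240,280:372]=1
t=M&(Z>.061)&(Z<.070)
w=t&(f.min(-1)>150); g=t&(f.max(-1)<140)
tr=lambda m:np.array([pw(c,u,v,z=.066)[:2] for v,u in np.argwhere(m)])
W=tr(w);G=tr(g);A=tr(t)
for n,q in(('all',A),('w',W),('g',G)):
    r=cv2.minAreaRect((q*1000).astype(np.float32));print(n,len(q),np.round(r[0],1),np.round(r[1],1),round(r[2],1))
# handle only: between
d=np.array([np.cos(-.46),np.sin(-.46)])
for _ in range(3):
    r=cv2.minAreaRect((A*1000).astype(np.float32));cc=np.array(r[0])/1e3
    s=(W-cc)@d; h=W[(abs(s)<.055)]
    vx,vy,x0,y0=cv2.fitLine(h.astype(np.float32),cv2.DIST_L2,0,.01,.01).ravel()
    d=np.array([vx,vy])*np.sign(vx)
    s=(A-cc)@d; n=(h-cc)@np.array([-d[1],d[0]])
    print('yaw',np.degrees(np.arctan2(d[1],d[0])),'s range',s.min(),s.max(),'handle n',n.min(),n.max(),'line mid',x0,y0)
lamp=(t&(f[...,1]-f[...,0]>25)); print('lamp',lamp.sum(), tr(lamp).mean(0) if lamp.any() else '')
st=monitor.read_state();Rm=R.from_rotvec(st['tcp_rot']).as_matrix();print(st['tool_pos'],Rm.round(3))
E
```

```text
all 1053 [543.8  14.5] [ 58.6 210.5] 60.8
w 747 [562.1   5.6] [ 55.5 168.3] 60.8
g 254 [546.3  17.6] [ 57.8 210.3] 57.6
yaw -30.319017 s range -0.10507943617809214 0.10529079404441079 handle n -0.01089415629371567 0.015525711513519443 line mid 0.54407936 0.016894588
yaw -30.025158 s range -0.1051277079971379 0.10522577939409411 handle n -0.010755625556209373 0.015304759733431452 line mid 0.54431707 0.016755395
yaw -30.025158 s range -0.1051277079971379 0.10522577939409411 handle n -0.010755625556209373 0.015304759733431452 line mid 0.54431707 0.016755395
lamp 4 [ 0.61832148 -0.02411861]
[0.24874154 0.62685909 0.22050859] [[-0.001  0.369  0.929]
 [-0.002  0.929 -0.369]
 [-1.    -0.002 -0.   ]]
```

>>> play_rows:
  deltas:
    - {"x": 10, "y": -20, "z": 5}
    - {"x": 30, "y": -62, "z": 5}
    - {"x": 52, "y": -107, "z": 5}
    - {"x": 74, "y": -153, "z": 5, "wz": -2}
    - {"x": 96, "y": -199, "z": 5, "wz": -3}
    - {"x": 118, "y": -245, "z": 5, "wz": -4}
    - {"x": 140, "y": -290, "z": 5, "wz": -5}
    - {"x": 162, "y": -336, "z": 0, "wz": -6}
    - {"x": 184, "y": -382, "z": 0, "wz": -7}
    - {"x": 206, "y": -428, "z": -5, "wz": -8}
    - {"x": 228, "y": -473, "z": -15, "wz": -8.3}
    - {"x": 250, "y": -519, "z": -30, "wz": -8.3}
    - {"x": 272, "y": -565, "z": -45, "wz": -8.3}
    - {"x": 288, "y": -597, "z": -57, "wz": -8.3}
    - {"x": 295.5, "y": -611, "z": -60, "wz": -8.3}
    - {"x": 295.5, "y": -611, "z": -60, "wz": -8.3}
    - {"x": 295.5, "y": -611, "z": -60, "wz": -8.3}
  grip_force: 60

```text
schema error: expected keys wx, wy, wz, x, y, z, fingers
```

```bash
python3 - <<'E'
from h import *
from scipy.spatial.transform import Rotation as R
c=grab('wrist','wrist1')
st=monitor.read_state();print(st['time'],st['tool_pos'],R.from_rotvec(st['tcp_rot']).as_matrix().round(3),c['tool_from_camera'].round(3))
Rm=R.from_rotvec(st['tcp_rot']).as_matrix();T=c['tool_from_camera'];f=309.7;K=c['K']
# cast white pixels onto z=.066
f_=c['frame'].astype(int)
def ray(u,v,z):
    dx,dy=u-K[0,2],v-K[1,2];r=np.hypot(dx,dy);th=r/f
    d=np.array([np.sin(th)*dx/max(r,1e-9),np.sin(th)*dy/max(r,1e-9),np.cos(th)])
    o=Rm@T[:3,3]+st['tool_pos'];w=Rm@(T[:3,:3]@d);return o+w*(z-o[2])/w[2]
o=Rm@T[:3,3]+st['tool_pos'];print('cam',o)
v,u=np.mgrid[0:400,0:640]
np.save('pics/w1.npy',np.array([[ray(a,b,.066)[:2] if True else 0 for a in range(0,640,4)] for b in range(0,400,4)]))
E
```

```text
0.2 [0.24877225 0.62695405 0.22071003] [[-0.001  0.369  0.93 ]
 [-0.001  0.93  -0.369]
 [-1.    -0.001 -0.   ]] [[-0.    -0.328  0.945 -0.152]
 [ 1.    -0.001  0.    -0.001]
 [ 0.001  0.945  0.328 -0.084]
 [ 0.     0.     0.     1.   ]]
cam [0.17083888 0.65724145 0.37291557]
```

View pics/wrist1.png

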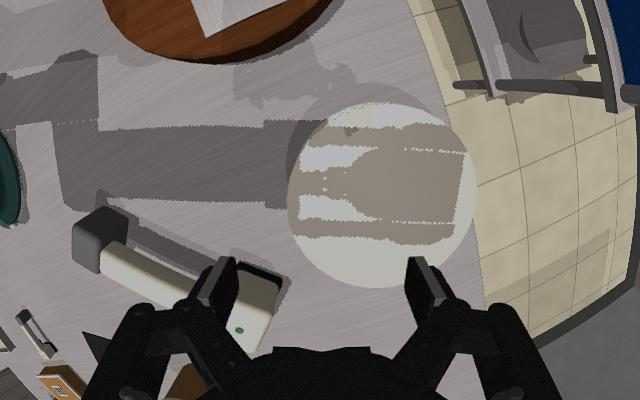

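The call was refused and the arm did not move, because every row needs all the keys. I'll resend it in full.

>>> play_rows:
  deltas:
    - {"x": 10, "y": -20, "z": 5, "wx": 0, "wy": 0, "wz": 0, "fingers": -1}
    - {"x": 30, "y": -62, "z": 5, "wx": 0, "wy": 0, "wz": 0, "fingers": -1}
    - {"x": 52, "y": -107, "z": 5, "wx": 0, "wy": 0, "wz": 0, "fingers": -1}
    - {"x": 74, "y": -153, "z": 5, "wx": 0, "wy": 0, "wz": -2, "fingers": -1}
    - {"x": 96, "y": -199, "z": 5, "wx": 0, "wy": 0, "wz": -3, "fingers": -1}
    - {"x": 118, "y": -245, "z": 5, "wx": 0, "wy": 0, "wz": -4, "fingers": -1}
    - {"x": 140, "y": -290, "z": 5, "wx": 0, "wy": 0, "wz": -5, "fingers": -1}
    - {"x": 162, "y": -336, "z": 0, "wx": 0, "wy": 0, "wz": -6, "fingers": -1}
    - {"x": 184, "y": -382, "z": 0, "wx": 0, "wy": 0, "wz": -7, "fingers": -1}
    - {"x": 206, "y": -428, "z": -5, "wx": 0, "wy": 0, "wz": -8, "fingers": -1}
    - {"x": 228, "y": -473, "z": -15, "wx": 0, "wy": 0, "wz": -8.3, "fingers": -1}
    - {"x": 250, "y": -519, "z": -30, "wx": 0, "wy": 0, "wz": -8.3, "fingers": -1}
    - {"x": 272, "y": -565, "z": -45, "wx": 0, "wy": 0, "wz": -8.3, "fingers": -1}
    - {"x": 288, "y": -597, "z": -57, "wx": 0, "wy": 0, "wz": -8.3, "fingers": -1}
    - {"x": 295.5, "y": -611, "z": -60, "wx": 0, "wy": 0, "wz": -8.3, "fingers": -1}
    - {"x": 295.5, "y": -611, "z": -60, "wx": 0, "wy": 0, "wz": -8.3, "fingers": -1}
    - {"x": 295.5, "y": -611, "z": -60, "wx": 0, "wy": 0, "wz": -8.3, "fingers": -1}
  grip_force: 60

```text
time: 2.33
tool_pos: [0.5443, 0.0172, 0.1622]
tcp_rot: [0.41, 1.531, -0.409]
wrist_force: [0.4, 0.2, 0.2]
width: 0.995
```

```bash
cat >> h.py <<'E'
from scipy.spatial.transform import Rotation as R
def wray(c,st,u,v,z):
    Rm=R.from_rotvec(st['tcp_rot']).as_matrix();T=c['tool_from_camera'];K=c['K']
    dx=np.asarray(u,float)-K[0,2];dy=np.asarray(v,float)-K[1,2];r=np.hypot(dx,dy)+1e-9;th=r/K[0,0]
    d=np.stack([np.sin(th)*dx/r,np.sin(th)*dy/r,np.cos(th)],-1)
    o=Rm@T[:3,3]+st['tool_pos'];w=d@T[:3,:3].T@Rm.T;return o+w*((z-o[2])/w[...,2])[...,None]
E
python3 - <<'E'
from h import *
st=monitor.read_state();c=grab('wrist','wrist1')
print(st['time'],st['tool_pos'],R.from_rotvec(st['tcp_rot']).as_matrix().round(3),st['wrist_force'])
grab('top','top1')
E
```

```text
2.325 [0.54428174 0.01717074 0.16222181] [[ 0.001  0.499  0.867]
 [ 0.     0.867 -0.499]
 [-1.     0.001  0.   ]] [0.37128614 0.22762693 0.15095044]
```

View pics/wrist1.png

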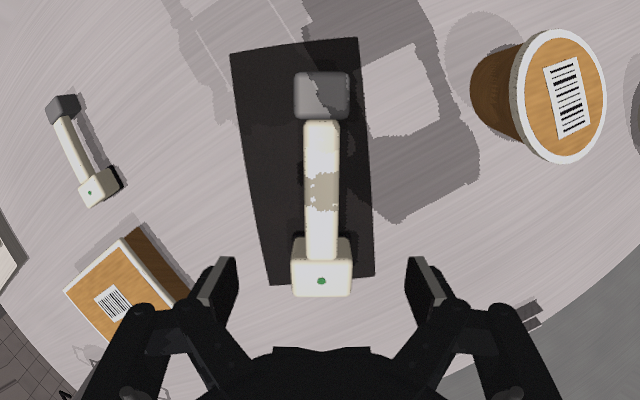

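The wrist view shows the handle running vertically, from (322,122) to (321,240), centred between the fingers and aligned. The lamp is at (321,281). I'll verify by casting rays.

```bash
python3 - <<'E'
from h import *
d=dict(np.load('pics/wrist1.npz'));st=dict(tool_pos=d['pos'],tcp_rot=d['rot'])
f=d['frame'].astype(int)
E=[]
for v in range(130,232,6):
    row=f[v,285:360].min(-1)>120; u=np.where(row)[0]+285; E.append((u.min(),u.max(),v))
E=np.array(E)
m=wray(d,st,E[:,:2].mean(1),E[:,2],.066);a=wray(d,st,E[:,0],E[:,2],.066);b=wray(d,st,E[:,1],E[:,2],.066)
print('w',np.linalg.norm(a-b,axis=1).round(4))
vx,vy,x0,y0=cv2.fitLine(m[:,:2].astype(np.float32),2,0,.01,.01).ravel();print(np.degrees(np.arctan(vy/vx)),x0,y0)
print('handle ends',wray(d,st,322,121,.066),wray(d,st,321,239,.066),'lamp',wray(d,st,321,281,.066))
for z,p in(('label',(568,97)),): print(wray(d,st,*p,.111))
# mat corners
print([wray(d,st,*p,.004)[:2].round(4).tolist() for p in((230,53),(358,37),(375,276),(270,286))])
E
```

```text
w [0.0265 0.0266 0.0275 0.0276 0.0277 0.0279 0.028  0.0273 0.0258 0.026
 0.0261 0.0263 0.0265 0.0275 0.0277 0.028  0.0273]
-29.593985 0.53232574 0.02331349
handle ends [0.49104151 0.0479487  0.066     ] [ 0.58072559 -0.00468844  0.066     ] lamp [ 0.62039236 -0.02756696  0.066     ]
[0.55852554 0.24078233 0.111     ]
[[0.387, 0.0018], [0.4393, 0.1187], [0.6848, 0.0105], [0.6338, -0.1076]]
```

>>> play_rows:
  deltas:
    - {"x": 0, "y": 0, "z": -25, "wx": 0, "wy": 0, "wz": 0, "fingers": -1}
    - {"x": 0, "y": -1, "z": -55, "wx": 0, "wy": 0, "wz": 0, "fingers": -1}
    - {"x": 0, "y": -1, "z": -85, "wx": 0, "wy": 0, "wz": 0, "fingers": -1}
    - {"x": 0, "y": -1, "z": -102, "wx": 0, "wy": 0, "wz": 0, "fingers": -1}
    - {"x": 0, "y": -1, "z": -107, "wx": 0, "wy": 0, "wz": 0, "fingers": -1}
    - {"x": 0, "y": -1, "z": -107, "wx": 0, "wy": 0, "wz": 0, "fingers": -1}
    - {"x": 0, "y": -1, "z": -107, "wx": 0, "wy": 0, "wz": 0, "fingers": 0.3}
    - {"x": 0, "y": -1, "z": -107, "wx": 0, "wy": 0, "wz": 0, "fingers": 0.7}
    - {"x": 0, "y": -1, "z": -107, "wx": 0, "wy": 0, "wz": 0, "fingers": 1}
    - {"x": 0, "y": -1, "z": -107, "wx": 0, "wy": 0, "wz": 0, "fingers": 1}
    - {"x": 0, "y": -1, "z": -107, "wx": 0, "wy": 0, "wz": 0, "fingers": 1}
    - {"x": 0, "y": -1, "z": -107, "wx": 0, "wy": 0, "wz": 0, "fingers": 1}
    - {"x": 0, "y": -1, "z": -107, "wx": 0, "wy": 0, "wz": 0, "fingers": 1}
    - {"x": 0, "y": -1, "z": -107, "wx": 0, "wy": 0, "wz": 0, "fingers": 1}
  grip_force: 60

```text
time: 4.18
tool_pos: [0.5453, 0.0157, 0.0555]
tcp_rot: [0.41, 1.53, -0.409]
wrist_force: [-0.2, 2.4, 5.9]
width: 0.297
```

>>> play_rows:
  deltas:
    - {"x": 0, "y": 0, "z": 3, "wx": 0, "wy": 0, "wz": 0, "fingers": 1}
    - {"x": 0, "y": 0, "z": 10, "wx": 0, "wy": 0, "wz": 0, "fingers": 1}
    - {"x": 0, "y": 0, "z": 25, "wx": 0, "wy": 0, "wz": 0, "fingers": 1}
    - {"x": 0, "y": 0, "z": 50, "wx": 0, "wy": 0, "wz": 0, "fingers": 1}
    - {"x": 0, "y": 0, "z": 80, "wx": 0, "wy": 0, "wz": 0, "fingers": 1}
    - {"x": 0, "y": 0, "z": 110, "wx": 0, "wy": 0, "wz": 0, "fingers": 1}
    - {"x": 0, "y": 0, "z": 140, "wx": 0, "wy": 0, "wz": 0, "fingers": 1}
    - {"x": 0, "y": 0, "z": 158, "wx": 0, "wy": 0, "wz": 0, "fingers": 1}
    - {"x": 0, "y": 0, "z": 165, "wx": 0, "wy": 0, "wz": 0, "fingers": 1}
    - {"x": 0, "y": 0, "z": 165, "wx": 0, "wy": 0, "wz": 0, "fingers": 1}
    - {"x": 0, "y": 0, "z": 165, "wx": 0, "wy": 0, "wz": 0, "fingers": 1}

```text
time: 5.55
tool_pos: [0.5436, 0.0154, 0.2181]
tcp_rot: [0.409, 1.534, -0.41]
wrist_force: [-0.3, -0.7, 0.7]
width: 0.003
```

```bash
python3 - <<'E'
from h import *
st=monitor.read_state();print(st)
w=grab('wrist','wrist2');s=grab('scene','scene2')
cv2.imwrite('pics/j2.png',np.vstack([cv2.resize(w['frame'],None,fx=.75,fy=.75),cv2.resize(s['frame'][60:260,150:470],(480,300))])[:,:,::-1])
E
```

```text
{'time': 5.55, 'q': array([-1.75002738e-02,  1.98074122e-02,  1.88740660e+00, -2.72147721e-05,
        1.23701127e+00, -1.06559655e+00]), 'joint_vel': array([-0.00083531,  0.00283428,  0.00139397, -0.00036575, -0.00051725,
       -0.00115796]), 'joint_torque': array([-6.70501177e-03, -3.79341853e+01, -3.67368400e+01, -1.66901711e-03,
       -1.88943683e-03, -2.34781726e-05]), 'tool_pos': array([0.54355076, 0.01538136, 0.21807229]), 'tcp_rot': array([ 0.40929229,  1.534257  , -0.41034   ]), 'wrist_force': array([-0.29899964, -0.69722544,  0.7490036 ]), 'torque': array([ 0.02959841, -0.01665056,  0.04926768]), 'width': 0.002525338253867398}
```

View pics/j2.png

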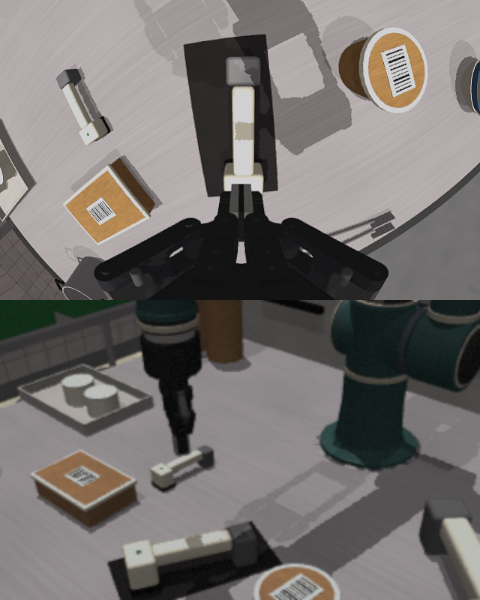

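The grip failed: the fingers are shut and the scanner still stands on the mat (wrist crop (242,130)). I probably lifted before the grip had formed. I'll remeasure the scanner and retry with a longer close and checks.

```bash
cat >> h.py <<'E'
def meas(tag,zt=.066):
    st=monitor.read_state();d=grab('wrist',tag);f=d['frame'].astype(int)
    return st,d,f
E
python3 - <<'E'
from h import *
d=dict(np.load('pics/wrist2.npz'));st=dict(tool_pos=d['pos'],tcp_rot=d['rot']);f=d['frame'].astype(int)
E=[]
for v in range(122,222,6):
    u=np.where(f[v,290:365].min(-1)>120)[0]+290; E.append((u.min(),u.max(),v))
E=np.array(E);print(E[::4])
m=wray(d,st,E[:,:2].mean(1),E[:,2],.066)
vx,vy,x0,y0=cv2.fitLine(m[:,:2].astype(np.float32),2,0,.01,.01).ravel();print(np.degrees(np.arctan(vy/vx)),'y at x=.545',y0+vy/vx*(.545-x0))
im=cv2.resize(f[50:300,200:440].astype(np.uint8),None,fx=2.4,fy=2.4)[:,:,::-1];cv2.imwrite('pics/c2.png',im)
top=dict(np.load('pics/top1.npz'))
E
```

```text
[[310 338 122]
 [310 338 146]
 [310 337 170]
 [311 337 194]
 [311 337 218]]
-31.240185 y at x=.545 0.01757841
```

View pics/c2.png

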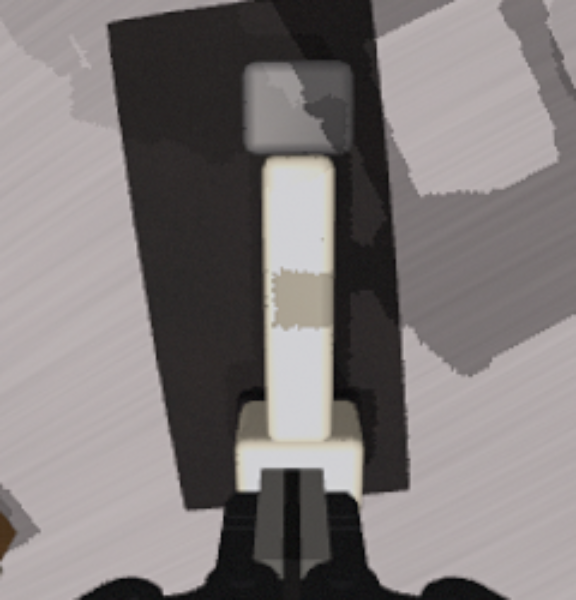

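>>> play_rows:
  deltas:
    - {"x": 0, "y": 0, "z": -10, "wx": 0, "wy": 0, "wz": 0, "fingers": -1}
    - {"x": 0, "y": 1, "z": -20, "wx": 0, "wy": 0, "wz": 0, "fingers": -1}
    - {"x": 0, "y": 1, "z": -30, "wx": 0, "wy": 0, "wz": -1, "fingers": -1}
    - {"x": 0, "y": 1, "z": -40, "wx": 0, "wy": 0, "wz": -1, "fingers": -1}
    - {"x": 0, "y": 1, "z": -50, "wx": 0, "wy": 0, "wz": -1, "fingers": -1}
    - {"x": 0, "y": 1, "z": -60, "wx": 0, "wy": 0, "wz": -1, "fingers": -1}
    - {"x": 0, "y": 1, "z": -70, "wx": 0, "wy": 0, "wz": -1, "fingers": -1}
    - {"x": 0, "y": 1, "z": -75, "wx": 0, "wy": 0, "wz": -1, "fingers": -1}
  grip_force: 60

```text
time: 6.65
tool_pos: [0.5441, 0.0164, 0.1437]
tcp_rot: [0.423, 1.53, -0.424]
wrist_force: [0.7, 0.0, -0.1]
width: 1.0
```

>>> play_rows:
  deltas:
    - {"x": 0, "y": 0, "z": -25, "wx": 0, "wy": 0, "wz": 0, "fingers": -1}
    - {"x": 1, "y": 0, "z": -55, "wx": 0, "wy": 0, "wz": 0, "fingers": -1}
    - {"x": 1, "y": 0, "z": -80, "wx": 0, "wy": 0, "wz": 0, "fingers": -1}
    - {"x": 1, "y": 0, "z": -94, "wx": 0, "wy": 0, "wz": 0, "fingers": -1}
    - {"x": 1, "y": 0, "z": -97, "wx": 0, "wy": 0, "wz": 0, "fingers": -1}
    - {"x": 1, "y": 0, "z": -97, "wx": 0, "wy": 0, "wz": 0, "fingers": -1}
    - {"x": 1, "y": 0, "z": -97, "wx": 0, "wy": 0, "wz": 0, "fingers": 0.1}
    - {"x": 1, "y": 0, "z": -97, "wx": 0, "wy": 0, "wz": 0, "fingers": 0.1}
    - {"x": 1, "y": 0, "z": -97, "wx": 0, "wy": 0, "wz": 0, "fingers": 0.1}

```text
time: 7.78
tool_pos: [0.5458, 0.0164, 0.0481]
tcp_rot: [0.423, 1.528, -0.423]
wrist_force: [-0.9, 0.3, -0.4]
width: 0.451
```

```bash
python3 - <<'E'
from h import *
w=grab('wrist','wrist3');s=grab('scene','scene3')
cv2.imwrite('pics/j3.png',np.vstack([cv2.resize(w['frame'],None,fx=.75,fy=.75),cv2.resize(s['frame'][150:275,200:400],(480,300),interpolation=2)])[:,:,::-1])
E
```

```text
(no output)
```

View pics/j3.png

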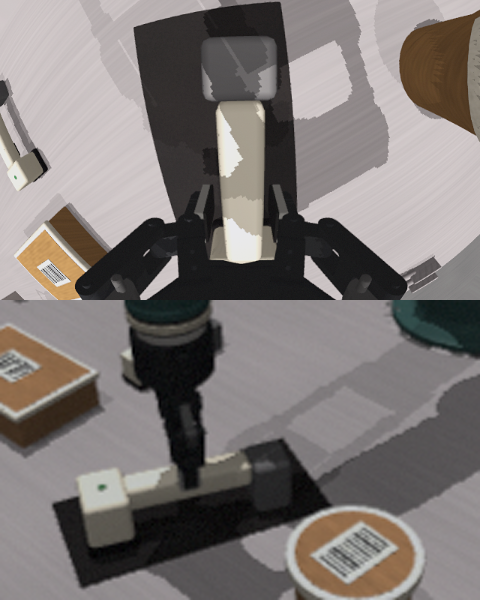

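The fingers straddle the handle (wrist (240,200)), and the scene view shows them about at mid-handle, lower than its top. Now I close and hold.

>>> play_rows:
  deltas:
    - {"x": 0, "y": 0, "z": 0, "wx": 0, "wy": 0, "wz": 0, "fingers": 0.4}
    - {"x": 0, "y": 0, "z": 0, "wx": 0, "wy": 0, "wz": 0, "fingers": 1}
    - {"x": 0, "y": 0, "z": 0, "wx": 0, "wy": 0, "wz": 0, "fingers": 1}
    - {"x": 0, "y": 0, "z": 0, "wx": 0, "wy": 0, "wz": 0, "fingers": 1}
    - {"x": 0, "y": 0, "z": 0, "wx": 0, "wy": 0, "wz": 0, "fingers": 1}
    - {"x": 0, "y": 0, "z": 0, "wx": 0, "wy": 0, "wz": 0, "fingers": 1}
    - {"x": 0, "y": 0, "z": 0, "wx": 0, "wy": 0, "wz": 0, "fingers": 1}
    - {"x": 0, "y": 0, "z": 0, "wx": 0, "wy": 0, "wz": 0, "fingers": 1}
  grip_force: 60

```text
time: 8.88
tool_pos: [0.5459, 0.0165, 0.048]
tcp_rot: [0.424, 1.528, -0.423]
wrist_force: [-1.1, 0.9, 5.5]
width: 0.329
```

>>> play_rows:
  deltas:
    - {"x": 0, "y": 0, "z": 1, "wx": 0, "wy": 0, "wz": 0, "fingers": 1}
    - {"x": 0, "y": 0, "z": 2, "wx": 0, "wy": 0, "wz": 0, "fingers": 1}
    - {"x": 0, "y": 0, "z": 3, "wx": 0, "wy": 0, "wz": 0, "fingers": 1}
    - {"x": 0, "y": 0, "z": 5, "wx": 0, "wy": 0, "wz": 0, "fingers": 1}

```text
time: 9.38
tool_pos: [0.5447, 0.0163, 0.052]
tcp_rot: [0.423, 1.53, -0.424]
wrist_force: [0.5, -0.1, -2.5]
width: 0.328
```

The wrist force of -2.5 N matches the 240 g scanner, so it is held. I lift to clear height.

>>> play_rows:
  deltas:
    - {"x": 0, "y": 0, "z": 5, "wx": 0, "wy": 0, "wz": 0, "fingers": 1}
    - {"x": 0, "y": 0, "z": 15, "wx": 0, "wy": 0, "wz": 0, "fingers": 1}
    - {"x": 0, "y": 0, "z": 35, "wx": 0, "wy": 0, "wz": 0, "fingers": 1}
    - {"x": 0, "y": 0, "z": 60, "wx": 0, "wy": 0, "wz": 0, "fingers": 1}
    - {"x": 0, "y": 0, "z": 90, "wx": 0, "wy": 0, "wz": 0, "fingers": 1}
    - {"x": 0, "y": 0, "z": 120, "wx": 0, "wy": 0, "wz": 0, "fingers": 1}
    - {"x": 0, "y": 0, "z": 145, "wx": 0, "wy": 0, "wz": 0, "fingers": 1}
    - {"x": 0, "y": 0, "z": 158, "wx": 0, "wy": 0, "wz": 0, "fingers": 1}
    - {"x": 0, "y": 0, "z": 160, "wx": 0, "wy": 0, "wz": 0, "fingers": 1}
    - {"x": 0, "y": 0, "z": 160, "wx": 0, "wy": 0, "wz": 0, "fingers": 1}

```text
time: 10.62
tool_pos: [0.5449, 0.0164, 0.2117]
tcp_rot: [0.423, 1.531, -0.424]
wrist_force: [-0.1, 0.2, -3.5]
width: 0.327
```

```bash
python3 - <<'E'
from h import *
st=monitor.read_state();print(st['tool_pos'],R.from_rotvec(st['tcp_rot']).as_matrix().round(3))
w=grab('wrist','wrist4');s=grab('scene','scene4')
cv2.imwrite('pics/j4.png',np.vstack([cv2.resize(w['frame'],None,fx=.75,fy=.75),cv2.resize(s['frame'][100:275,150:430],(480,300),interpolation=2)])[:,:,::-1])
E
```

```text
[0.5448521  0.01640755 0.21165057] [[-0.002  0.514  0.858]
 [ 0.     0.858 -0.514]
 [-1.    -0.001 -0.001]]
```

View pics/j4.png

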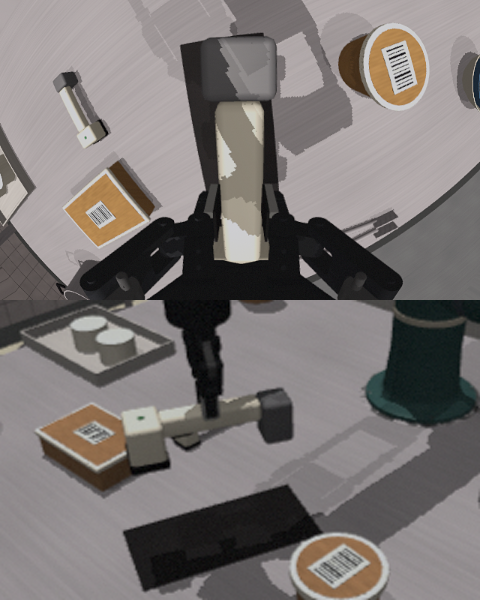

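The scanner is held and looks level in both views. The box is not under the window. Now I move to the label with x -61, y +270 mm.

>>> play_rows:
  deltas:
    - {"x": -2, "y": 8, "z": 0, "wx": 0, "wy": 0, "wz": 0, "fingers": 1}
    - {"x": -6, "y": 28, "z": 0, "wx": 0, "wy": 0, "wz": 0, "fingers": 1}
    - {"x": -13, "y": 58, "z": 0, "wx": 0, "wy": 0, "wz": 0, "fingers": 1}
    - {"x": -20, "y": 90, "z": 0, "wx": 0, "wy": 0, "wz": 0, "fingers": 1}
    - {"x": -28, "y": 122, "z": 0, "wx": 0, "wy": 0, "wz": 0, "fingers": 1}
    - {"x": -35, "y": 154, "z": 0, "wx": 0, "wy": 0, "wz": 0, "fingers": 1}
    - {"x": -42, "y": 186, "z": 0, "wx": 0, "wy": 0, "wz": 0, "fingers": 1}
    - {"x": -49, "y": 218, "z": 0, "wx": 0, "wy": 0, "wz": 0, "fingers": 1}
    - {"x": -55, "y": 244, "z": 0, "wx": 0, "wy": 0, "wz": 0, "fingers": 1}
    - {"x": -59, "y": 262, "z": 0, "wx": 0, "wy": 0, "wz": 0, "fingers": 1}
    - {"x": -61, "y": 270, "z": 0, "wx": 0, "wy": 0, "wz": 0, "fingers": 1}
    - {"x": -61, "y": 270, "z": 0, "wx": 0, "wy": 0, "wz": 0, "fingers": 1}
    - {"x": -61, "y": 270, "z": 0, "wx": 0, "wy": 0, "wz": 0, "fingers": 1}

```text
time: 12.35
tool_pos: [0.4846, 0.2857, 0.2125]
tcp_rot: [0.423, 1.529, -0.424]
wrist_force: [-0.2, -0.3, -3.1]
width: 0.327
```

```bash
python3 - <<'E'
from h import *
st=monitor.read_state();print(st['tool_pos'],R.from_rotvec(st['tcp_rot']).as_matrix().round(3))
t=grab('top','top5');s=grab('scene','scene5')
cv2.imwrite('pics/j5.png',np.vstack([cv2.resize(t['frame'][90:240,160:400],(480,300),interpolation=2),cv2.resize(s['frame'][130:305,230:510],(480,300),interpolation=2)])[:,:,::-1])
P=cloud(t);f=t['frame'].astype(int)
M=np.zeros(P.shape[:2],bool);M[90:240,160:400]=1
g=M&(f[...,1]-f[...,0]>20)&(P[...,2]>.15);print('lamp',g.sum(),np.median(P[g],axis=0))
h=M&(P[...,2]>.21)&(P[...,2]<.25)&(f.min(-1)>140);q=P[h];
print('white top plane z',len(q),np.percentile(q[:,2],[5,50,95]))
A=np.c_[q[:,:2],np.ones(len(q))];print('plane slope',np.linalg.lstsq(A,q[:,2],rcond=None)[0])
E
```

```text
[0.48464255 0.28569203 0.21249538] [[-0.     0.515  0.857]
 [-0.001  0.857 -0.515]
 [-1.    -0.     0.   ]]
lamp 4561 [0.33414861 0.17539349 0.67330745]
white top plane z 673 [0.2276744  0.23053374 0.23318728]
plane slope [0.00322746 0.01555771 0.22482132]
```

View pics/j5.png

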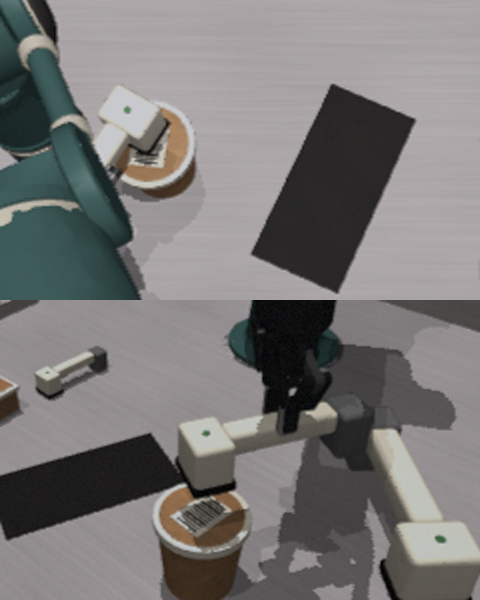

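The head with its lamp, at crop (127,110), is over the tub and level (slope about 1°). I'll check the aim, and also measure the now-bare mat.

```bash
python3 - <<'E'
from h import *
t=dict(np.load('pics/top5.npz'));f=t['frame'].astype(int)
g=np.argwhere((f[135:155,210:240,1]-f[135:155,210:240,0]>15));print(len(g));v,u=g.mean(0)+[135,210];L=pw(t,u,v,z=.231);print('lamp',u,v,L)
Rz=np.array([.858,-.514]);print('label in lamp-frame', [((np.array(l)-L[:2])@Rz,(np.array(l)-L[:2])@[.514,.858]) for l in((.5574,.2438),(.5585,.2408))])
m=np.zeros(f.shape[:2],np.uint8);m[125:242,280:375]=(f[125:242,280:375].max(-1)<70)*255
cn=max(cv2.findContours(m,0,1)[0],key=cv2.contourArea)
q=np.array([pw(t,a,b,z=.004)[:2] for a,b in cn[:,0]]);print('mat',cv2.minAreaRect((q*1000).astype(np.float32)))
E
```

```text
9
lamp 223.22222222222223 144.55555555555554 [0.55722671 0.24460838 0.231     ]
label in lamp-frame [(np.float64(0.0005641923377718098), np.float64(-0.000604520753344716)), (np.float64(0.0030499923377718023), np.float64(-0.0026131207533447234))]
mat ((533.7236328125, 7.8048858642578125), (127.25596618652344, 267.4296875), 66.38557434082031)
```

>>> play_rows:
  deltas:
    - {"x": 0, "y": 0, "z": 0, "wx": 0, "wy": 0, "wz": 0, "fingers": 1}
    - {"x": 0, "y": 0, "z": 0, "wx": 0, "wy": 0, "wz": 0, "fingers": 1}
    - {"x": 0, "y": 0, "z": 0, "wx": 0, "wy": 0, "wz": 0, "fingers": 1}
    - {"x": 0, "y": 0, "z": 0, "wx": 0, "wy": 0, "wz": 0, "fingers": 1}

```text
time: 12.95
tool_pos: [0.4845, 0.2864, 0.2126]
tcp_rot: [0.423, 1.529, -0.423]
wrist_force: [0.1, 0.5, -2.1]
width: 0.33
```

The aim is within 3 mm, so I hold for over two seconds.

>>> play_rows:
  deltas:
    - {"x": 0, "y": 0, "z": 0, "wx": 0, "wy": 0, "wz": 0, "fingers": 1}
    - {"x": 0, "y": 0, "z": 0, "wx": 0, "wy": 0, "wz": 0, "fingers": 1}
    - {"x": 0, "y": 0, "z": 0, "wx": 0, "wy": 0, "wz": 0, "fingers": 1}
    - {"x": 0, "y": 0, "z": 0, "wx": 0, "wy": 0, "wz": 0, "fingers": 1}
    - {"x": 0, "y": 0, "z": 0, "wx": 0, "wy": 0, "wz": 0, "fingers": 1}
    - {"x": 0, "y": 0, "z": 0, "wx": 0, "wy": 0, "wz": 0, "fingers": 1}
    - {"x": 0, "y": 0, "z": 0, "wx": 0, "wy": 0, "wz": 0, "fingers": 1}
    - {"x": 0, "y": 0, "z": 0, "wx": 0, "wy": 0, "wz": 0, "fingers": 1}
    - {"x": 0, "y": 0, "z": 0, "wx": 0, "wy": 0, "wz": 0, "fingers": 1}
    - {"x": 0, "y": 0, "z": 0, "wx": 0, "wy": 0, "wz": 0, "fingers": 1}
    - {"x": 0, "y": 0, "z": 0, "wx": 0, "wy": 0, "wz": 0, "fingers": 1}
    - {"x": 0, "y": 0, "z": 0, "wx": 0, "wy": 0, "wz": 0, "fingers": 1}
    - {"x": 0, "y": 0, "z": 0, "wx": 0, "wy": 0, "wz": 0, "fingers": 1}
    - {"x": 0, "y": 0, "z": 0, "wx": 0, "wy": 0, "wz": 0, "fingers": 1}
    - {"x": 0, "y": 0, "z": 0, "wx": 0, "wy": 0, "wz": 0, "fingers": 1}
    - {"x": 0, "y": 0, "z": 0, "wx": 0, "wy": 0, "wz": 0, "fingers": 1}
    - {"x": 0, "y": 0, "z": 0, "wx": 0, "wy": 0, "wz": 0, "fingers": 1}
    - {"x": 0, "y": 0, "z": 0, "wx": 0, "wy": 0, "wz": 0, "fingers": 1}
    - {"x": 0, "y": 0, "z": 0, "wx": 0, "wy": 0, "wz": 0, "fingers": 1}
    - {"x": 0, "y": 0, "z": 0, "wx": 0, "wy": 0, "wz": 0, "fingers": 1}

```text
time: 15.45
tool_pos: [0.4845, 0.2864, 0.2126]
tcp_rot: [0.423, 1.529, -0.423]
wrist_force: [-0.6, 0.4, -2.7]
width: 0.327
```

>>> play_rows:
  deltas:
    - {"x": 1, "y": -8, "z": 0, "wx": 0, "wy": 0, "wz": 0, "fingers": 1}
    - {"x": 5, "y": -28, "z": 0, "wx": 0, "wy": 0, "wz": 0, "fingers": 1}
    - {"x": 10, "y": -58, "z": 0, "wx": 0, "wy": 0, "wz": 1, "fingers": 1}
    - {"x": 16, "y": -90, "z": 0, "wx": 0, "wy": 0, "wz": 2, "fingers": 1}
    - {"x": 22, "y": -122, "z": 0, "wx": 0, "wy": 0, "wz": 3, "fingers": 1}
    - {"x": 28, "y": -154, "z": 0, "wx": 0, "wy": 0, "wz": 4, "fingers": 1}
    - {"x": 34, "y": -186, "z": 0, "wx": 0, "wy": 0, "wz": 5, "fingers": 1}
    - {"x": 40, "y": -218, "z": 0, "wx": 0, "wy": 0, "wz": 6, "fingers": 1}
    - {"x": 45, "y": -247, "z": -5, "wx": 0, "wy": 0, "wz": 7, "fingers": 1}
    - {"x": 49, "y": -268, "z": -20, "wx": 0, "wy": 0, "wz": 7.3, "fingers": 1}
    - {"x": 50.5, "y": -278, "z": -45, "wx": 0, "wy": 0, "wz": 7.3, "fingers": 1}
    - {"x": 50.5, "y": -279, "z": -75, "wx": 0, "wy": 0, "wz": 7.3, "fingers": 1}
    - {"x": 50.5, "y": -279, "z": -105, "wx": 0, "wy": 0, "wz": 7.3, "fingers": 1}
    - {"x": 50.5, "y": -279, "z": -130, "wx": 0, "wy": 0, "wz": 7.3, "fingers": 1}
    - {"x": 50.5, "y": -279, "z": -145, "wx": 0, "wy": 0, "wz": 7.3, "fingers": 1}
    - {"x": 50.5, "y": -279, "z": -150, "wx": 0, "wy": 0, "wz": 7.3, "fingers": 1}
    - {"x": 50.5, "y": -279, "z": -150, "wx": 0, "wy": 0, "wz": 7.3, "fingers": 1}
    - {"x": 50.5, "y": -279, "z": -150, "wx": 0, "wy": 0, "wz": 7.3, "fingers": 1}

```text
time: 17.7
tool_pos: [0.5361, 0.0073, 0.0638]
tcp_rot: [0.324, 1.544, -0.323]
wrist_force: [-0.1, 0.1, -2.7]
width: 0.33
```

```bash
python3 - <<'E'
from h import *
w=grab('wrist','wrist6');s=grab('scene','scene6')
cv2.imwrite('pics/j6.png',np.vstack([cv2.resize(w['frame'],None,fx=.75,fy=.75),cv2.resize(s['frame'][150:275,200:400],(480,300),interpolation=2)])[:,:,::-1])
E
```

```text
(no output)
```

View pics/j6.png

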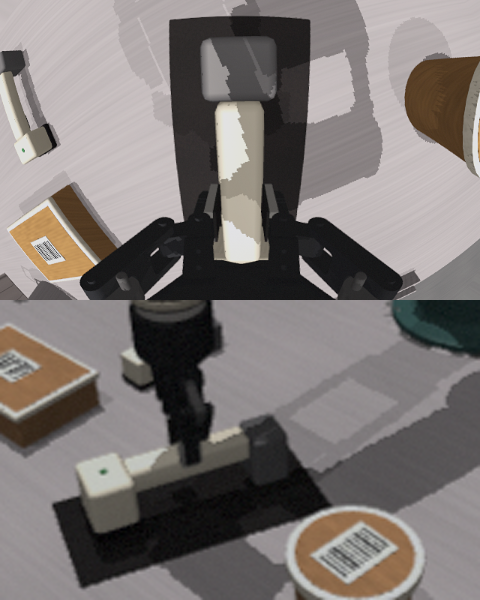

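The scanner is centred along the mat (wrist: mat from 169 to 310, scanner at 240). I lower it slowly by about 15 mm, watching the force.

>>> play_rows:
  deltas:
    - {"x": 0, "y": 0, "z": -4, "wx": 0, "wy": 0, "wz": 0, "fingers": 1}
    - {"x": 0, "y": 0, "z": -8, "wx": 0, "wy": 0, "wz": 0, "fingers": 1}
    - {"x": 0, "y": 0, "z": -11, "wx": 0, "wy": 0, "wz": 0, "fingers": 1}
    - {"x": 0, "y": 0, "z": -13, "wx": 0, "wy": 0, "wz": 0, "fingers": 1}
    - {"x": 0, "y": 0, "z": -14, "wx": 0, "wy": 0, "wz": 0, "fingers": 1}
    - {"x": 0, "y": 0, "z": -14.5, "wx": 0, "wy": 0, "wz": 0, "fingers": 1}
    - {"x": 0, "y": 0, "z": -14.5, "wx": 0, "wy": 0, "wz": 0, "fingers": 1}

```text
time: 18.68
tool_pos: [0.5351, 0.0074, 0.0482]
tcp_rot: [0.324, 1.546, -0.324]
wrist_force: [0.0, -0.1, -2.7]
width: 0.326
```

Not in contact yet (still -2.7 N).

>>> play_rows:
  deltas:
    - {"x": 0, "y": 0, "z": -0.5, "wx": 0, "wy": 0, "wz": 0, "fingers": 1}
    - {"x": 0, "y": 0, "z": -1, "wx": 0, "wy": 0, "wz": 0, "fingers": 1}
    - {"x": 0, "y": 0, "z": -1, "wx": 0, "wy": 0, "wz": 0, "fingers": 1}

```text
time: 19.05
tool_pos: [0.5352, 0.0075, 0.048]
tcp_rot: [0.324, 1.546, -0.324]
wrist_force: [-3.4, 1.5, 4.8]
width: 0.33
```

It is in contact (+4.8 N). I release slowly.

>>> play_rows:
  deltas:
    - {"x": 0, "y": 0, "z": 0, "wx": 0, "wy": 0, "wz": 0, "fingers": 0.3}
    - {"x": 0, "y": 0, "z": 0, "wx": 0, "wy": 0, "wz": 0, "fingers": 0.1}
    - {"x": 0, "y": 0, "z": 0, "wx": 0, "wy": 0, "wz": 0, "fingers": -0.3}
    - {"x": 0, "y": 0, "z": 0, "wx": 0, "wy": 0, "wz": 0, "fingers": -0.6}
    - {"x": 0, "y": 0, "z": 0, "wx": 0, "wy": 0, "wz": 0, "fingers": -1}
    - {"x": 0, "y": 0, "z": 0, "wx": 0, "wy": 0, "wz": 0, "fingers": -1}
    - {"x": 0, "y": 0, "z": 0, "wx": 0, "wy": 0, "wz": 0, "fingers": -1}
    - {"x": 0, "y": 0, "z": 0, "wx": 0, "wy": 0, "wz": 0, "fingers": -1}

```text
time: 20.05
tool_pos: [0.535, 0.0074, 0.0471]
tcp_rot: [0.324, 1.546, -0.324]
wrist_force: [0.3, -0.1, -0.3]
width: 1.001
```

>>> play_rows:
  deltas:
    - {"x": 0, "y": 0, "z": 10, "wx": 0, "wy": 0, "wz": 0, "fingers": -1}
    - {"x": 0, "y": 0, "z": 30, "wx": 0, "wy": 0, "wz": 0, "fingers": -1}
    - {"x": 0, "y": 0, "z": 60, "wx": 0, "wy": 0, "wz": 0, "fingers": -1}
    - {"x": 0, "y": 0, "z": 90, "wx": 0, "wy": 0, "wz": 0, "fingers": -1}
    - {"x": 0, "y": 0, "z": 120, "wx": 0, "wy": 0, "wz": 0, "fingers": -1}
    - {"x": 0, "y": 0, "z": 145, "wx": 0, "wy": 0, "wz": 0, "fingers": -1}
    - {"x": 0, "y": 0, "z": 150, "wx": 0, "wy": 0, "wz": 0, "fingers": -1}
    - {"x": 0, "y": 0, "z": 150, "wx": 0, "wy": 0, "wz": 0, "fingers": -1}
    - {"x": 0, "y": 0, "z": 150, "wx": 0, "wy": 0, "wz": 0, "fingers": -1}

```text
time: 21.18
tool_pos: [0.534, 0.0074, 0.1956]
tcp_rot: [0.323, 1.549, -0.324]
wrist_force: [0.6, -1.1, -0.1]
width: 1.003
```

```bash
python3 - <<'E'
from h import *
st=monitor.read_state();w=grab('wrist','wrist7');s=grab('scene','scene7')
cv2.imwrite('pics/j7.png',np.vstack([cv2.resize(w['frame'],None,fx=.75,fy=.75),cv2.resize(s['frame'][130:330,150:470],(480,300),interpolation=2)])[:,:,::-1])
f=w['frame'].astype(int)
c=dict(np.load('pics/scene0.npz'))
P0,P1=cloud(c),cloud(s)
for n,(a,b) in(('tub',(347,256)),('box',(206,177))):
    dif=abs(c['frame'].astype(int)-s['frame'].astype(int))[b-15:b+15,a-20:a+20].mean();print(n,'diff',dif)
E
```

```text
tub diff 6.256388888888889
box diff 5.995277777777778
```

View pics/j7.png

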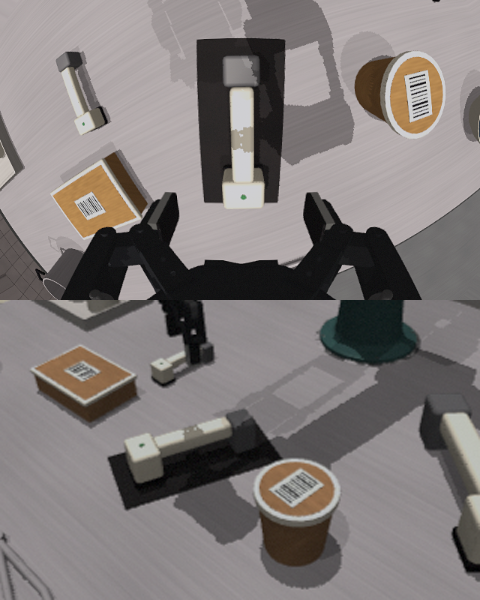

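The scanner stands along the middle of its mat (wrist crop (242,130)). It is released, and the containers are unchanged. I hand it in.

```bash
python3 - <<'E'
from h import *
d=dict(np.load('pics/wrist7.npz'));st=dict(tool_pos=d['pos'],tcp_rot=d['rot'])
print('lamp',wray(d,st,324,263,.066),'grey back mid',wray(d,st,321,74,.066))
print(finish_job())
E
```

```text
lamp [ 0.61503732 -0.02583498  0.066     ] grey back mid [0.44036996 0.04736281 0.066     ]
the job is handed in; nothing more can be done
None
```

I scanned the soup tub's label with the medium scanner, set the scanner back along the middle of its mat, and handed the job in at about 21 s. `finish_job()` gives no verdict, so what follows rests on my own measurements.

- **Grasp:** The first grip slipped off the handle when I lifted, and the scanner stayed on the mat. I gripped again about 7 mm deeper, and the wrist force then showed the scanner's weight.
- **Scan:** I held the scanner about 57 mm above the label for over 3 s. It was level to about 1° and aimed within about 3–4 mm of the label's centre. It never stopped over the meal box.
- **Set-down:** I lowered it until it touched (+4.8 N), opened the fingers slowly and backed away. The last rays put the scanner's middle within a few mm of the mat's middle, at a yaw of about -23° against the mat's -23.6°.
- **Containers:** Both labels look unmoved in before-and-after pictures. I compared the images only and did not remeasure their positions.

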